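Load the lens tubes into the magazine slot

ROBOT

A 6-joint arm with a two-finger parallel gripper is mounted at the origin on the work surface; the furniture and walls round the work are solid. World frame = base frame: x ahead of the robot, y to its left, z up, the work surface at z = 0. Lengths are in mm, angles in rad, forces in N, time in s.
With the tool pointing down it reaches from about 325 to 900 mm from the base axis. Payload 6.1 kg.
Tool frame: the origin (TCP) lies midway between the tips of the shut fingers; the grasp point (between the pads) lies 19 mm behind it; y points along the fingers, z is the direction in which the jaws open and shut, and the axes are right-handed (so a half turn about y gives the same grasp; the last joint's range is limited). The gripper opens to 87 mm and grips with 3 to 60 N. Pads are 19 mm wide; open, the fingers measure 117 mm over their backs; the gripper's body (75 mm by 190 mm) begins 51 mm behind the grasp point.
Start: joints at [-1.375, 0.22, 1.526, -0, 1.395, -0.126], TCP at [197.664, -592.912, 222.538] pointing down, gripper open.
Joint ranges: [-2.98, 2.98], [-0.91, 2.08], [0.09, 2.57], [-1.24, 4.39], [0.2, 2.65], [-2.68, 2.68]. Speed limits (rad/s): [2.57, 2.57, 3.01, 3.14, 3.14, 3.14].

INTERFACE

Orientations are given as a unit quaternion [w, x, y, z].
In Python, from cell import r, viewer gives the robot as it stands.
- The arm moves only by the tool arm_command, never from a script. Its argument "moves" is a list of rows, each an object with "gripper": the finger opening in cm, from 0 to 8.7; "travel": the shift along the tool's x, y, z in cm, a list of three; "turn": the turn, a rotation vector about the tool's x, y, z in rad, a list of three. A call has 1 to 20 rows; each row shifts and turns the commanded pose from where the row before left it, along the tool's axes as they then stand; what a row does not reach is not made up. A row lasts 1/8 s, in which the tool goes at most 62.5 mm and 10.7 degrees, less where a joint would pass 70% of its speed; a pose out of reach is approached as far as the arm can. A call is refused whole if a number of a shift passes 6.25 or a number of a turn 0.188, either way. A call with a gripper value outside its range is refused whole. The fingers move at their own pace and stop on an object; "force" is the grip in N (left out, the last holds). Time passes only in rows, so rows that do not move let the fingers close. It gives the time, the measured TCP pose, the force and the opening at its end, in the units of the state.
- r.read_state(): the state, without advancing time (a new reading comes with each control period).
- viewer.grab_frame(name): name is "scene" or "side" or "wrist"; returns a dict with "color" (384x512x3 uint8, red, green, blue), "depth" (384x512 float32, mm along the optical axis (not along the pixel's ray), 0 where there is no reading), "camera_matrix" (3x3 intrinsics, pixels), "origin" and "rotation" of the camera in the world. Camera axes: x right, y down, z forward; pixel columns grow to the right and rows downward; lengths in mm; the calibration is good to about 2 mm. A picture is of the moment at which its call begins.
- r.job_done(): hands the job in, once; it reports no verdict.
The state is a dict: "time_s": time; "joints": joint angles; "dq": joint speeds; "effort": joint torques, N m; "position": TCP position; "tool_rot": TCP orientation; "contact_force": force on the tool from outside, world axes, zero at the start; "torque": the same for the moment, N m; "gripper_width": finger opening in mm.
Only numpy, scipy, OpenCV 4.12 (cv2) and the standard library are available. Lean on these libraries where they do the work, as an engineer would, in place of code of your own. Each camera call takes 0.05 s, during which the arm holds its last target.

TASK

Push the three loose black lens tubes on the tray one after the other, in any order, through the red gate until all three stand single file, wholly inside the slot behind it. Slide them gently with the fingertips: they stay upright on the tray floor and are not lifted, tipped or flicked. Leave the loose things round the tray (bobbin, canister, screw jar, dropper bottle) where they are.

Things in the scene. Friction and masses are not known exactly. Their poses are not given: they have to be found in the camera images.
- magazine_tray: grey magazine tray on rubber feet, fixed. Origin at worktop height under the middle of the gate's entry face; x = direction of pushing through the gate, y to its left, z up. Flat floor 18 mm above the worktop, black guide rails 8 mm higher (tops at 26 mm). A tube (44 mm at its top) stands 18 mm above the rails, so fingertips kept over the rails can push it all the way
- pen_rear (a point): middle of the tray's rear edge (open, no rail), at floor height, 165 mm before the gate's entry face, axes as the tray's. The pen: side rails at y = +-78 mm from here to 80 mm before the gate, then two straight funnel rails that narrow to the gate. A white instrument, 190 mm tall, stands beyond the far side rail: keep the hand clear of it
- gate (a point): middle of the gate's entry face at floor height, tray x = 0; axes as the tray's. The gate, between two red cheeks (x = 0 to 10 mm), is 37 mm wide (y = +-18.5 mm); behind it runs the straight slot, 40 mm wide
- slot_end (a point): middle of the stop at the slot's far end at floor height, 104 mm beyond the gate's entry face: room for the three tubes in a row (91 mm) and 13 mm to spare
- lens_tube_a_center (a point): black anodised lens tube A, an upright cylinder 30.4 mm across and 26 mm tall, 0.05 to 0.1 kg, standing loose on its end on the tray's floor between the guide rails; this point is its centre, 13 mm above its underside (31 mm above the worktop). The three tubes are alike. Pushed low it slides without toppling
- lens_tube_b_center (a point): black anodised lens tube B, an upright cylinder 30.4 mm across and 26 mm tall, 0.05 to 0.1 kg, standing loose on its end on the tray's floor between the guide rails; this point is its centre, 13 mm above its underside (31 mm above the worktop). The three tubes are alike. Pushed low it slides without toppling
- lens_tube_c_center (a point): black anodised lens tube C, an upright cylinder 30.4 mm across and 26 mm tall, 0.05 to 0.1 kg, standing loose on its end on the tray's floor between the guide rails; this point is its centre, 13 mm above its underside (31 mm above the worktop). The three tubes are alike. Pushed low it slides without toppling
- lens_tube_a: the same lens tube A; origin at the centre of its underside, z up along its axis
- lens_tube_b: the same lens tube B; origin at the centre of its underside, z up along its axis
- lens_tube_c: the same lens tube C; origin at the centre of its underside, z up along its axis
- bobbin: white flanged bobbin, 30 mm across, 16 mm tall, loose bystander; origin under its centre
- objective_can: black canister with white screw cap, 36 mm across, 61 mm tall, loose bystander; origin under its centre
- screw_jar: clear jar of screws with black cap, 58 mm across, 56 mm tall, loose bystander; origin under its centre
- dropper: brown dropper bottle, 29 mm across, 89 mm tall, loose bystander; origin under its centre
Mind the look-alikes: they are no part of the job. Leave any orange or turquoise look-alike of the lens_tube_c alone. Leave any green or yellow look-alike of the lens_tube_a alone.

How it is judged:
By the outcome, as a careful person would: the job done as asked, in the order asked, and still so for the second after the job is handed in, with the robot touching nothing.
It also fails if it takes over 64 s, if anything falls off the work surface, if the arm or the gripper's body presses on something with over 40 N, if the wrist force passes 120 N, or if a joint passes its speed limit or range.

## Working session

There is one attempt and no reset: what is moved stays moved. The work goes in short steps, Python scripts to look and compute and a tool call to move; the robot and the scene stay as the last step left them, time stands still between calls to the robot, and variables do not carry over. Pictures are saved under pics/ and viewed, and the job is handed in when it is done.

Besides the shell and the picture viewer there is one more tool, called by a JSON object that holds its "api" and its "payload". arm_command: Moves the arm, as the interface text tells. Its arguments: {"type":"object","properties":{"moves":{"type":"array","items":{"type":"object","properties":{"gripper":{"type":"number"},"travel":{"type":"array","items":{"type":"number"}},"turn":{"type":"array","items":{"type":"number"}}}}},"force":{"type":"number"}},"required":["moves"]}

```bash
ls; mkdir -p pics; cat > h.py <<'E'
import cv2,numpy as np
from cell import r,viewer
def grab(n,save=None):
    f=viewer.grab_frame(n)
    if save: cv2.imwrite('pics/'+save+'.png',cv2.cvtColor(f['color'],cv2.COLOR_RGB2BGR))
    return f
def ray(f,u,v,z):
    K=np.array(f['camera_matrix']);R=np.array(f['rotation']);o=np.array(f['origin'])
    d=R@np.linalg.inv(K)@np.array([u,v,1.]);t=(z-o[2])/d[2];return o+t*d
def proj(f,p):
    K=np.array(f['camera_matrix']);R=np.array(f['rotation']);o=np.array(f['origin'])
    c=K@(R.T@(np.array(p)-o));return c[:2]/c[2]
E
python3 - <<'E'
from h import *
for n in ['scene','side','wrist']:
    f=grab(n,n+'0');print(n,f['origin'],np.round(f['rotation'],3).tolist())
print(r.read_state())
E
```

```text
pics
scene [796.18076404 207.79247563 869.40901948] [-0.143, 0.611, 0.758, -0.18]
side [ -136.73902062 -1011.39891439   707.64260028] [-0.509, 0.831, -0.193, 0.116]
wrist [ 268.06282296 -568.84083424  383.68252721] [0.109, 0.804, -0.579, -0.079]
{'time_s': 0.15, 'joints': array([-1.37510091e+00,  2.21069967e-01,  1.52738054e+00,  8.44565668e-06,
        1.39473648e+00, -1.26109190e-01]), 'dq': array([-1.22146854e-05, -1.61302272e-03, -4.94189771e-03,  5.53727870e-04,
       -2.44911829e-03, -1.88401944e-04]), 'effort': array([ 1.44293055e-03, -4.95189929e+01, -3.87881684e+01,  6.99689286e-02,
        5.30609430e-02, -6.83331245e-05]), 'position': array([ 197.56862571, -592.4169461 ,  221.65603255]), 'tool_rot': array([ 0.11326759, -0.11330093,  0.69853648, -0.69740959]), 'contact_force': array([-0.24682472, -0.5734886 , -0.44774905]), 'torque': array([-0.06036166, -0.0492587 , -0.01492249]), 'gripper_width': 87.29205383244066}
```

```bash
sed -i "s/R=np.array(f\['rotation'\])/R=Q(f['rotation'])/" h.py; cat >> h.py <<'E'
from scipy.spatial.transform import Rotation
def Q(q): return Rotation.from_quat([q[1],q[2],q[3],q[0]]).as_matrix()
E
python3 - <<'E'
from h import *
print(Q(r.read_state()['tool_rot']).round(3))
for n in ['scene','side','wrist']:
    print(n,Q(viewer.grab_frame(n)['rotation']).round(2).tolist())
E
```

```text
[[-0.949 -0.     0.316]
 [-0.316  0.002 -0.949]
 [-0.    -1.    -0.002]]
scene [[-0.21, 0.87, -0.44], [0.98, 0.19, -0.1], [-0.0, -0.45, -0.89]]
side [[0.9, -0.2, 0.39], [-0.44, -0.41, 0.8], [-0.0, -0.89, -0.46]]
wrist [[0.32, -0.91, -0.25], [-0.95, -0.3, -0.08], [-0.0, 0.27, -0.96]]
```

View pics/scene0.png

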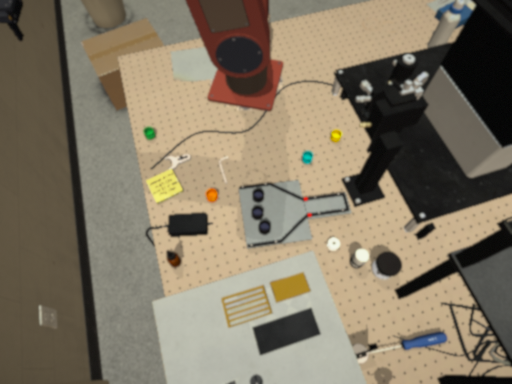

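View pics/side0.png

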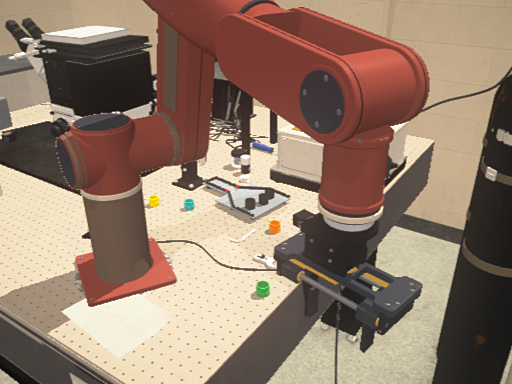

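View pics/wrist0.png

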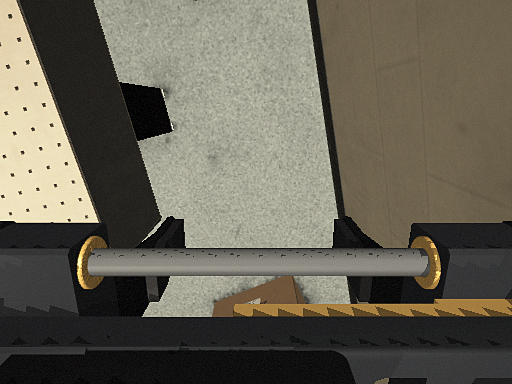

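```bash
python3 - <<'E'
from h import *
f=grab('scene');c=f['color'][165:265,225:375];cv2.imwrite('pics/crop1.png',cv2.resize(c[:,:,::-1],None,fx=5,fy=5,interpolation=cv2.INTER_CUBIC))
for u,v in [(308,197),(308,214),(258,188),(256,205),(264,222)]:
    print(u,v,ray(f,u,v,30).round(0),f['depth'][v,u])
hsv=cv2.cvtColor(f['color'],cv2.COLOR_RGB2HSV)
m=((hsv[:,:,0]<8)|(hsv[:,:,0]>172))&(hsv[:,:,1]>120)&(hsv[:,:,2]>80)
m[:165]=0;m[265:]=0;m[:,:225]=0;m[:,375:]=0
n,l,s,ce=cv2.connectedComponentsWithStats(m.astype(np.uint8));print(s,ce)
s=grab('side');c=s['color'][160:230,190:310];cv2.imwrite('pics/crop2.png',cv2.resize(c[:,:,::-1],None,fx=6,fy=6,interpolation=cv2.INTER_CUBIC))
E
```

```text
308 197 [379. 253.  30.] 935.364
308 214 [427. 260.  30.] 910.91156
258 188 [381. 121.  30.] 924.40576
256 205 [430. 126.  30.] 902.63525
264 222 [472. 156.  30.] 898.00354
[[     0      0    512    384 196572]
 [   303    197      6      4     18]
 [   307    213      6      4     18]] [[255.49053782 191.497258  ]
 [305.27777778 198.38888889]
 [309.05555556 214.55555556]]
```

View pics/crop1.png

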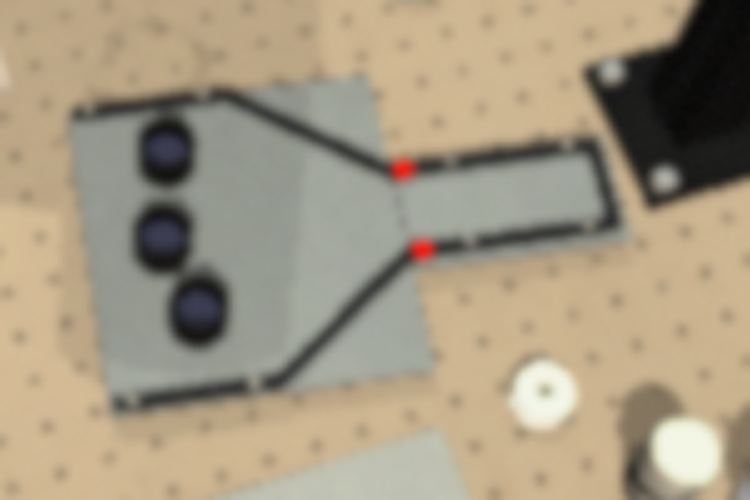

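View pics/crop2.png

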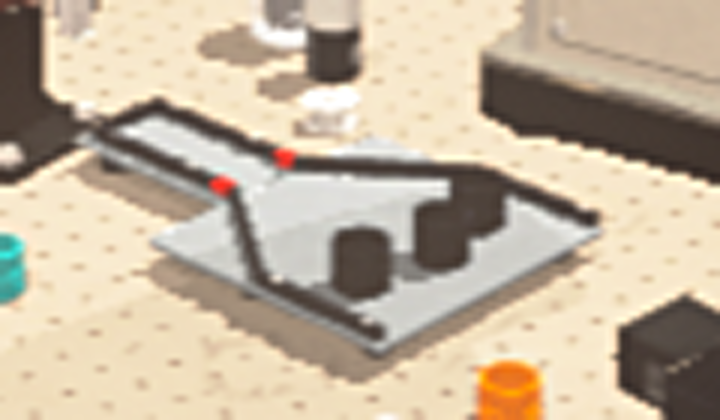

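```bash
python3 - <<'E'
from h import *
f=grab('scene')
P={}
for n,u,v,z in [('ch+',305.3,198.4,26),('ch-',309.05,214.55,26),('rear+',240.3,187.5,26),('rear-',248.6,246,26),('end+',344.4,193.5,26),('end-',348.5,209.5,26),('t1',258.4,195,44),('t2',257.4,212.3,44),('t3',264.7,226.5,44)]:
    P[n]=ray(f,u,v,z)[:2];print(n,P[n].round(1))
g=(P['ch+']+P['ch-'])/2;a=(P['rear+']+P['rear-'])/2;e=(P['end+']+P['end-'])/2
print('rear->gate',np.linalg.norm(g-a),'rear w',np.linalg.norm(P['rear+']-P['rear-']),'g->e',np.linalg.norm(e-g))
d=(e-a);d/=np.linalg.norm(d);l=np.array([-d[1],d[0]]);O=g-5*d
print('yaw',np.arctan2(d[1],d[0]),'O',O)
for k in P: print(k,((P[k]-O)@d).round(1),((P[k]-O)@l).round(1))
# heights map of scene: points higher than 90mm near tray
D=f['depth'];K=np.array(f['camera_matrix']);R=Q(f['rotation'])
v,u=np.mgrid[0:384,0:512]
pc=np.stack([(u-K[0,2])/K[0,0]*D,(v-K[1,2])/K[1,1]*D,D],-1)@R.T+f['origin']
T=np.stack([(pc[...,:2]-O)@d,(pc[...,:2]-O)@l,pc[...,2]],-1)
m=(T[...,2]>90)&(D>0)&(abs(T[...,0])<320)&(abs(T[...,1])<260)&(pc[...,0]>150)
for ix in range(-300,320,40):
  row=[]
  for iy in range(-240,260,30):
    mm=m&(abs(T[...,0]-ix)<20)&(abs(T[...,1]-iy)<15);row.append(int(T[...,2][mm].max()) if mm.sum()>2 else 0)
  print(ix,row)
m2=m&(T[...,0]<60)&(T[...,1]<0);print(T[m2].min(0),T[m2].max(0))
np.savez('tray.npz',O=O,d=d,l=l)
E
```

```text
ch+ [382.8 247.3]
ch- [425.8 263.5]
rear+ [387.7  74.3]
rear- [539.4 131.4]
end+ [347.1 345.3]
end- [390.5 360.3]
t1 [407.6 127.5]
t2 [455.1 135.2]
t3 [488.2 160.7]
rear->gate 163.6236604851387 rear w 162.09999189930406 g->e 103.66081495282704
yaw 1.933342934592589 O [406.09870045 250.71242981]
ch+ 5.0 23.0
ch- 5.0 -23.0
rear+ -158.4 79.7
rear- -158.8 -82.4
end+ 109.3 21.6
end- 108.0 -24.3
t1 -115.7 42.3
t2 -125.4 -4.8
t3 -113.3 -44.8
-300 [189, 189, 0, 0, 0, 0, 0, 0, 0, 0, 0, 0, 0, 0, 0, 0, 0]
-260 [189, 190, 187, 0, 0, 0, 0, 0, 0, 0, 0, 0, 0, 0, 0, 0, 0]
-220 [193, 191, 189, 0, 0, 0, 0, 0, 0, 0, 0, 0, 0, 0, 0, 0, 0]
-180 [192, 192, 189, 0, 0, 0, 0, 0, 0, 0, 0, 0, 0, 0, 0, 0, 441]
-140 [193, 192, 189, 0, 0, 0, 0, 0, 0, 0, 0, 0, 0, 0, 0, 0, 441]
-100 [192, 192, 189, 0, 0, 0, 0, 0, 0, 0, 0, 0, 0, 0, 0, 0, 440]
-60 [191, 192, 189, 188, 0, 0, 0, 0, 0, 0, 0, 0, 0, 0, 0, 0, 400]
-20 [188, 189, 188, 187, 0, 0, 0, 0, 0, 0, 0, 0, 0, 0, 0, 0, 0]
20 [0, 0, 0, 0, 0, 0, 0, 0, 0, 0, 0, 0, 0, 0, 0, 0, 0]
60 [0, 0, 0, 0, 0, 0, 0, 0, 0, 0, 0, 0, 0, 0, 0, 0, 0]
100 [0, 0, 0, 0, 0, 0, 0, 0, 0, 0, 0, 310, 308, 0, 0, 0, 0]
140 [0, 0, 0, 0, 0, 0, 0, 0, 0, 237, 335, 371, 323, 296, 0, 0, 0]
180 [441, 440, 0, 0, 0, 0, 0, 0, 0, 237, 335, 357, 354, 304, 0, 92, 0]
220 [295, 0, 0, 0, 0, 93, 93, 93, 93, 94, 302, 357, 356, 0, 0, 0, 0]
260 [293, 0, 0, 0, 0, 93, 93, 93, 94, 93, 94, 290, 0, 0, 0, 0, 0]
300 [0, 0, 0, 0, 0, 94, 93, 94, 93, 92, 0, 0, 0, 0, 0, 0, 0]
[-319.95024729 -259.99246774  181.698343  ] [ -23.35675746 -157.55672123  193.52989676]
```

```bash
cat >> h.py <<'E'
import math
def tray():
    t=np.load('tray.npz');return t['O'],t['d'],t['l']
def pose():
    s=r.read_state();O,d,l=tray();p=np.array(s['position']);R=Q(s['tool_rot'])
    hd=-R[:2,0]; th=math.atan2(hd@l,hd@d)   # heading (minus tool x) relative to tray x
    return np.array([(p[:2]-O)@d,(p[:2]-O)@l,p[2],th]),s
def plan(wps,start=None):
    """wps: (x,y,z,heading,n rows) in tray frame"""
    cur=(pose()[0] if start is None else np.array(start)).astype(float);out=[]
    for w in wps:
        n=w[4];tgt=np.array(w[:4],float)
        for i in range(n):
            st=(tgt-cur)/(n-i);c,s=math.cos(cur[3]),math.sin(cur[3])
            fw=st[0]*c+st[1]*s;lf=-st[0]*s+st[1]*c
            # tool x=-fw ; tool y=-up ; tool z=x*y -> right (-left)
            t=np.round(np.array([-fw,-st[2],-lf])/10,2);a=round(-st[3],3)
            out.append((t.tolist(),a))
            fw,lf=-t[0]*10,-t[2]*10
            cur=cur+[fw*c-lf*s,fw*s+lf*c,-t[1]*10,-a]
    for t,a in out: print(t,a)
    print('end',cur.round(2))
E
python3 - <<'E'
from h import *
print(pose()[0])
plan([(-150,0,222,0,14)])
print(viewer.grab_frame('wrist')['camera_matrix'])
E
```

```text
[-714.80845803  494.08782487  222.45573462   -1.61155838]
[-3.36, 0.0, -4.17] -0.115
[-3.82, 0.0, -3.76] -0.115
[-4.23, 0.0, -3.3] -0.115
[-4.58, 0.0, -2.79] -0.115
[-4.87, 0.0, -2.25] -0.115
[-5.09, 0.01, -1.68] -0.115
[-5.25, 0.0, -1.08] -0.115
[-5.34, 0.01, -0.47] -0.115
[-5.36, 0.0, 0.14] -0.115
[-5.3, 0.01, 0.76] -0.115
[-5.18, 0.0, 1.36] -0.115
[-4.99, 0.01, 1.95] -0.116
[-4.74, 0.0, 2.51] -0.115
[-4.41, 0.01, 3.05] -0.116
end [-1.5002e+02 -4.0000e-02  2.2196e+02  0.0000e+00]
[[300.45200181   0.         258.43589123]
 [  0.         300.45200181 187.43375634]
 [  0.           0.           1.        ]]
```

{"api": "arm_command", "payload": {"moves": [{"travel":[-3.36,0,-4.17],"turn":[0,-0.115,0],"gripper":2.0},{"travel":[-3.82,0,-3.76],"turn":[0,-0.115,0]},{"travel":[-4.23,0,-3.3],"turn":[0,-0.115,0]},{"travel":[-4.58,0,-2.79],"turn":[0,-0.115,0]},{"travel":[-4.87,0,-2.25],"turn":[0,-0.115,0]},{"travel":[-5.09,0,-1.68],"turn":[0,-0.115,0]},{"travel":[-5.25,0,-1.08],"turn":[0,-0.115,0]},{"travel":[-5.34,0,-0.47],"turn":[0,-0.115,0]},{"travel":[-5.36,0,0.14],"turn":[0,-0.115,0]},{"travel":[-5.3,0,0.76],"turn":[0,-0.115,0]},{"travel":[-5.18,0,1.36],"turn":[0,-0.115,0]},{"travel":[-4.99,0,1.95],"turn":[0,-0.116,0]},{"travel":[-4.74,0,2.51],"turn":[0,-0.115,0]},{"travel":[-4.41,0,3.05],"turn":[0,-0.116,0]},{"travel":[0,0,0]},{"travel":[0,0,0]}]}}

```text
schema error: expected keys gripper, travel, turn
```

```bash
python3 - <<'E'
from h import *
print(pose()[0].round(2),r.read_state()['gripper_width'])
grab('wrist','w1');grab('side','s1')
E
```

```text
[-714.83  494.07  222.5    -1.61] 87.0064143555719
```

View pics/w1.png

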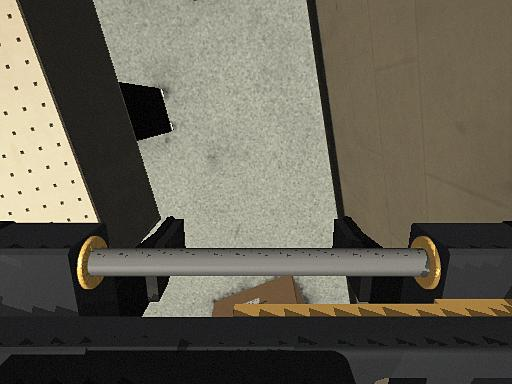

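Every row needs all three keys; resending.

{"api": "arm_command", "payload": {"moves": [{"gripper":2.0,"travel":[-3.36,0,-4.17],"turn":[0,-0.115,0]},{"gripper":2.0,"travel":[-3.82,0,-3.76],"turn":[0,-0.115,0]},{"gripper":2.0,"travel":[-4.23,0,-3.3],"turn":[0,-0.115,0]},{"gripper":2.0,"travel":[-4.58,0,-2.79],"turn":[0,-0.115,0]},{"gripper":2.0,"travel":[-4.87,0,-2.25],"turn":[0,-0.115,0]},{"gripper":2.0,"travel":[-5.09,0,-1.68],"turn":[0,-0.115,0]},{"gripper":2.0,"travel":[-5.25,0,-1.08],"turn":[0,-0.115,0]},{"gripper":2.0,"travel":[-5.34,0,-0.47],"turn":[0,-0.115,0]},{"gripper":2.0,"travel":[-5.36,0,0.14],"turn":[0,-0.115,0]},{"gripper":2.0,"travel":[-5.3,0,0.76],"turn":[0,-0.115,0]},{"gripper":2.0,"travel":[-5.18,0,1.36],"turn":[0,-0.115,0]},{"gripper":2.0,"travel":[-4.99,0,1.95],"turn":[0,-0.116,0]},{"gripper":2.0,"travel":[-4.74,0,2.51],"turn":[0,-0.115,0]},{"gripper":2.0,"travel":[-4.41,0,3.05],"turn":[0,-0.116,0]},{"gripper":2.0,"travel":[0,0,0],"turn":[0,0,0]},{"gripper":2.0,"travel":[0,0,0],"turn":[0,0,0]}], "force": 10}}

```text
time_s: 2.6
position: [459.1, 110.4, 222.4]
tool_rot: [-0.582, 0.582, -0.401, 0.401]
contact_force: [-0.1, 0.1, 0.4]
gripper_width: 19.9
```

```bash
python3 - <<'E'
from h import *
print(pose()[0].round(2),r.read_state()['gripper_width'],Q(r.read_state()['tool_rot']).round(3))
grab('wrist','w1')
E
```

```text
[-150.02    0.24  222.39    0.  ] 19.903218212125104 [[ 0.355 -0.001  0.935]
 [-0.935 -0.001  0.355]
 [ 0.    -1.    -0.001]]
```

View pics/w1.png

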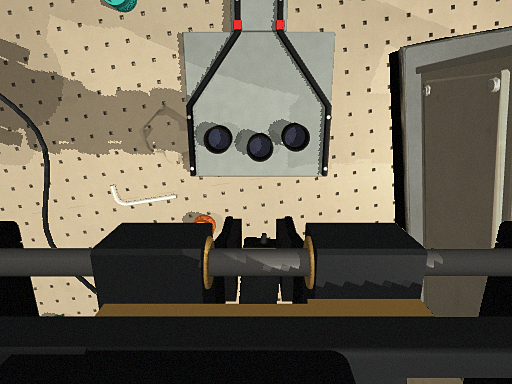

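```bash
cat >> h.py <<'E'
def reds(f):
    hsv=cv2.cvtColor(f['color'],cv2.COLOR_RGB2HSV)
    m=((hsv[:,:,0]<6)|(hsv[:,:,0]>174))&(hsv[:,:,1]>170)&(hsv[:,:,2]>120)
    n,l,s,ce=cv2.connectedComponentsWithStats(m.astype(np.uint8))
    return [(ce[i].round(1).tolist(),s[i].tolist()) for i in range(1,n) if s[i][4]>12]
def tr(p):
    O,d,l=tray();return np.array([(p[:2]-O)@d,(p[:2]-O)@l])
E
python3 - <<'E'
from h import *
f=grab('wrist')
print(reds(f))
c=f['color'][0:190,170:350];cv2.imwrite('pics/crop3.png',cv2.resize(c[:,:,::-1],None,fx=3,fy=3,interpolation=cv2.INTER_CUBIC))
g=cv2.cvtColor(f['color'],cv2.COLOR_RGB2GRAY)
m=(g<60).astype(np.uint8);m[185:]=0
n,l,s,ce=cv2.connectedComponentsWithStats(m)
for i in range(1,n):
    if s[i][4]>150: print(s[i],ce[i].round(1))
E
```

```text
[([237.4, 23.8], [234, 19, 8, 10, 73]), ([279.5, 23.5], [276, 19, 8, 10, 78])]
[405  25 107  21 152] [458.4  35. ]
[186  28  56 148 985] [204.9  95.8]
[273  28  59 148 965] [311.4  94.6]
[ 388   46   18  139 1546] [396.8 116.4]
[  0  93  50  92 547] [ 32.5 136.2]
[281 122  29  29 572] [295.5 136.3]
[204 125  28  28 527] [218.  138.9]
[247 132  26  29 510] [260.  146.8]
```

View pics/crop3.png

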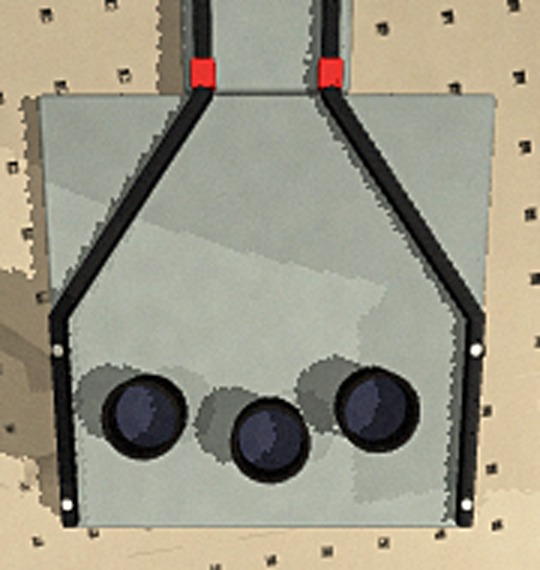

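```bash
python3 - <<'E'
from h import *
f=grab('wrist')
P={}
for n,u,v,z in [('ch+',237.4,23.8,26),('ch-',279.5,23.5,26),('kink+',170+58/3,320/3,26),('kink-',170+475/3,318/3,26),('rear+',170+68/3,525/3,26),('rear-',170+464/3,525/3,26),('t1',218,138.6,44),('t2',259.8,146.7,44),('t3',295.4,136.2,44)]:
    p=ray(f,u,v,z);P[n]=p[:2];print(n,p.round(1),tr(p).round(1))
g=(P['ch+']+P['ch-'])/2;a=(P['rear+']+P['rear-'])/2
print(np.linalg.norm(g-a),np.linalg.norm(P['rear+']-P['rear-']))
d=g-a;print('yaw',math.atan2(d[1],d[0]))
E
```

```text
ch+ [383.9 248.3  26. ] [ 5.6 21.6]
ch- [426.1 264.5  26. ] [  5.8 -23.6]
kink+ [361.  147.6  26. ] [-80.5  78.8]
kink- [510.6 204.9  26. ] [-79.9 -81.4]
rear+ [388.7  71.6  26. ] [-161.3   79.8]
rear- [540.  128.8  26. ] [-161.5  -81.9]
t1 [405.1 127.3  44. ] [-115.1   44.7]
t2 [452.4 135.4  44. ] [-124.2   -2.4]
t3 [485.6 160.6  44. ] [-112.5  -42.4]
167.0924682195291 161.69891605004673
yaw 1.9338393866248182
```

```bash
python3 - <<'E'
from h import *
t=np.load('tray.npz');np.savez('tray.npz',O=t['O']-1.0*t['l'],d=t['d'],l=t['l'])
print(pose()[0].round(2))
h=-0.47
c,s=math.cos(h),math.sin(h)
plan([(-115.5-36*c,45.7-36*s,110,h,4),(-115.5-36*c,45.7-36*s,30,h,4)])
E
```

```text
[-151.04    1.45  222.64   -0.  ]
[-0.08, 2.82, -1.51] 0.117
[0.09, 2.81, -1.51] 0.117
[0.27, 2.82, -1.5] 0.117
[0.44, 2.81, -1.45] 0.117
[0.0, 2.0, 0.0] 0.0
[0.0, 2.0, 0.0] 0.0
[0.0, 2.0, 0.0] 0.0
[0.0, 2.0, 0.0] 0.0
end [-147.57   61.99   30.04   -0.47]
```

{"api": "arm_command", "payload": {"moves": [{"gripper":1.4,"travel":[-0.08,2.82,-1.51],"turn":[0,0.117,0]},{"gripper":1.4,"travel":[0.09,2.81,-1.51],"turn":[0,0.117,0]},{"gripper":1.4,"travel":[0.27,2.82,-1.5],"turn":[0,0.117,0]},{"gripper":1.4,"travel":[0.44,2.81,-1.45],"turn":[0,0.117,0]},{"gripper":1.4,"travel":[0,2,0],"turn":[0,0,0]},{"gripper":1.4,"travel":[0,2,0],"turn":[0,0,0]},{"gripper":1.4,"travel":[0,2,0],"turn":[0,0,0]},{"gripper":1.4,"travel":[0,1.95,0],"turn":[0,0,0]},{"gripper":1.4,"travel":[0,0,0],"turn":[0,0,0]},{"gripper":1.4,"travel":[0,0,0],"turn":[0,0,0]}]}}

```text
time_s: 4.0
position: [402.1, 91.5, 31.2]
tool_rot: [-0.473, 0.472, -0.526, 0.526]
contact_force: [0.2, -0.1, 0.4]
gripper_width: 13.8
```

```bash
python3 - <<'E'
from h import *
print(pose()[0].round(2),r.read_state()['gripper_width'],r.read_state()['contact_force'])
grab('wrist','w2');f=grab('scene');c=f['color'][145:265,225:375];cv2.imwrite('pics/crop4.png',cv2.resize(c[:,:,::-1],None,fx=4,fy=4,interpolation=cv2.INTER_CUBIC))
E
```

```text
[-147.42   61.19   31.2    -0.47] 13.793630016161178 [ 0.24604086 -0.07017308  0.35316897]
```

View pics/w2.png

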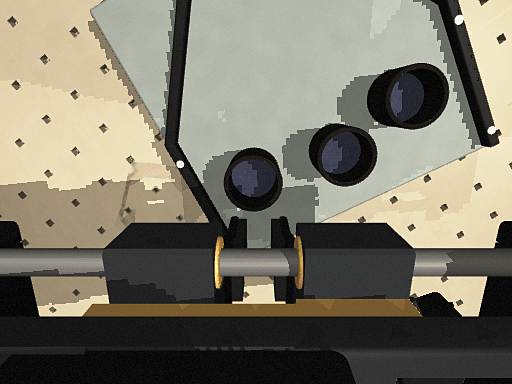

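View pics/crop4.png

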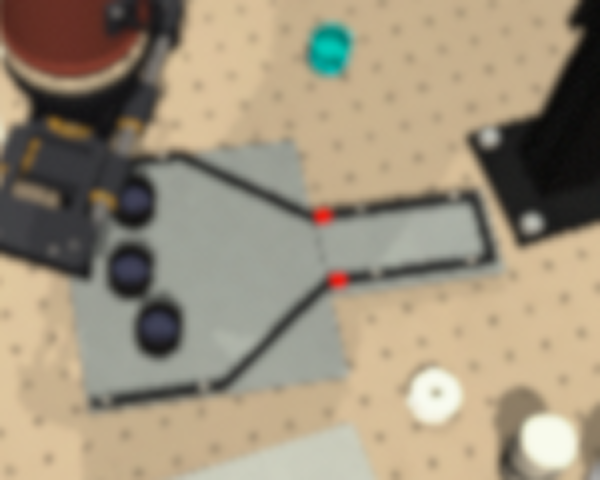

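```bash
cat >> h.py <<'E'
def avgpose(n=10):
    return pose()[0]
def pushplan(pts,step=4.5,off=23,start=None,z=30.5,h0=None):
    """pts: dense tube-centre polyline; heading=tangent; print rows in <=20 groups as JSON"""
    import json
    pts=np.array(pts,float);sg=np.linalg.norm(np.diff(pts,axis=0),axis=1);L=np.r_[0,np.cumsum(sg)]
    n=int(np.ceil(L[-1]/step));q=np.linspace(0,L[-1],n+1)
    c=np.c_[np.interp(q,L,pts[:,0]),np.interp(q,L,pts[:,1])]
    fd=lambda s:np.array([np.interp(s,L,pts[:,0]),np.interp(s,L,pts[:,1])])
    cur=(pose()[0] if start is None else np.array(start)).astype(float);rows=[]
    for k in range(1,n+1):
        a,b=fd(max(q[k]-2,0)),fd(min(q[k]+2,L[-1]));h=math.atan2(*(b-a)[::-1])
        tgt=np.array([c[k][0]-off*math.cos(h),c[k][1]-off*math.sin(h),z,h])
        st=tgt-cur;cc,s=math.cos(cur[3]),math.sin(cur[3])
        fw=st[0]*cc+st[1]*s;lf=-st[0]*s+st[1]*cc
        t=np.round(np.array([-fw,-st[2],-lf])/10,2);a=round(-st[3],3)
        rows.append((t.tolist(),a));fw,lf=-t[0]*10,-t[2]*10
        cur=cur+[fw*cc-lf*s,fw*s+lf*cc,-t[1]*10,-a]
    for i,(t,a) in enumerate(rows): print(i,t,a)
    print('end TCP',cur.round(2))
def bez(p0,p1,p2,n=60):
    t=np.linspace(0,1,n)[:,None];p0,p1,p2=map(np.array,(p0,p1,p2));return (1-t)**2*p0+2*t*(1-t)*p1+t*t*p2
E
python3 - <<'E'
from h import *
f=grab('wrist');p=pose()[0];print(p.round(2))
for u,v in [(253,178.5),(342.5,155)]:
    q=tr(ray(f,u,v,44));dx=q-p[:2];c,s=math.cos(p[3]),math.sin(p[3]);print('tube',q.round(1),'fwd',dx@[c,s],'left',dx@[-s,c])
h=-.55;c0=np.array([-115.5,45.7]);u=np.array([math.cos(h),math.sin(h)])
pts=np.vstack([[c0-9*u],[c0-2*u],bez((-75,45.7+40.5*math.tan(h)),(-41,0),(-10,0))])
pushplan(pts)
E
```

```text
[-147.17   60.7    31.45   -0.47]
tube [-113.3   45.6] fwd 37.024491566551056 left 1.7613946428225091
tube [-1.228e+02 -1.000e-01] fwd 49.13334033382063 left -43.250115066302406
0 [-0.76, 0.09, -0.32] 0.082
1 [-0.45, 0.0, 0.0] 0.0
2 [-0.45, 0.0, 0.0] 0.0
3 [-0.45, 0.0, 0.0] 0.0
4 [-0.45, 0.0, 0.0] 0.0
5 [-0.45, 0.0, 0.0] 0.0
6 [-0.44, 0.0, 0.0] 0.0
7 [-0.45, 0.0, 0.0] 0.0
8 [-0.45, 0.0, 0.0] 0.0
9 [-0.45, 0.0, 0.0] 0.0
10 [-0.45, 0.0, 0.0] 0.0
11 [-0.45, 0.0, 0.0] 0.0
12 [-0.45, 0.0, 0.03] -0.009
13 [-0.45, 0.0, 0.04] -0.024
14 [-0.45, 0.0, 0.06] -0.025
15 [-0.44, 0.0, 0.05] -0.028
16 [-0.45, 0.0, 0.06] -0.028
17 [-0.45, 0.0, 0.07] -0.031
18 [-0.45, 0.0, 0.06] -0.032
19 [-0.45, 0.0, 0.07] -0.034
20 [-0.45, 0.0, 0.08] -0.035
21 [-0.45, 0.0, 0.08] -0.038
22 [-0.45, 0.0, 0.08] -0.04
23 [-0.46, 0.0, 0.09] -0.042
24 [-0.45, 0.0, 0.09] -0.044
25 [-0.45, 0.0, 0.09] -0.045
26 [-0.45, 0.0, 0.1] -0.047
27 [-0.45, 0.0, 0.07] -0.037
end TCP [-3.298e+01  2.900e-01  3.055e+01 -1.000e-02]
```

{"api": "arm_command", "payload": {"moves": [{"gripper":1.4,"travel":[-0.76,0.09,-0.3],"turn":[0,0.08,0]},{"gripper":1.4,"travel":[-0.45,0,0],"turn":[0,0,0]},{"gripper":1.4,"travel":[-0.45,0,0],"turn":[0,0,0]},{"gripper":1.4,"travel":[-0.45,0,0],"turn":[0,0,0]},{"gripper":1.4,"travel":[-0.45,0,0],"turn":[0,0,0]},{"gripper":1.4,"travel":[-0.45,0,0],"turn":[0,0,0]},{"gripper":1.4,"travel":[-0.45,0,0],"turn":[0,0,0]},{"gripper":1.4,"travel":[-0.45,0,0],"turn":[0,0,0]},{"gripper":1.4,"travel":[-0.45,0,0],"turn":[0,0,0]},{"gripper":1.4,"travel":[-0.45,0,0],"turn":[0,0,0]},{"gripper":1.4,"travel":[-0.45,0,0],"turn":[0,0,0]},{"gripper":1.4,"travel":[-0.45,0,0],"turn":[0,0,0]},{"gripper":1.4,"travel":[-0.45,0,0.03],"turn":[0,-0.01,0]},{"gripper":1.4,"travel":[-0.45,0,0.04],"turn":[0,-0.024,0]},{"gripper":1.4,"travel":[-0.45,0,0.06],"turn":[0,-0.025,0]},{"gripper":1.4,"travel":[-0.45,0,0.05],"turn":[0,-0.028,0]}]}}

```text
time_s: 6.15
position: [413.2, 166.4, 29.5]
tool_rot: [-0.475, 0.475, -0.523, 0.523]
contact_force: [0.5, -1.2, 0.8]
gripper_width: 14.1
```

```bash
python3 - <<'E'
from h import *
print(pose()[0].round(2),r.read_state()['gripper_width'],r.read_state()['contact_force'])
f=grab('wrist','w3');g=cv2.cvtColor(f['color'],cv2.COLOR_RGB2GRAY)
E
```

```text
[-81.39  24.26  29.55  -0.46] 14.096459491432803 [ 0.47108598 -1.15740249  0.84148444]
```

View pics/w3.png

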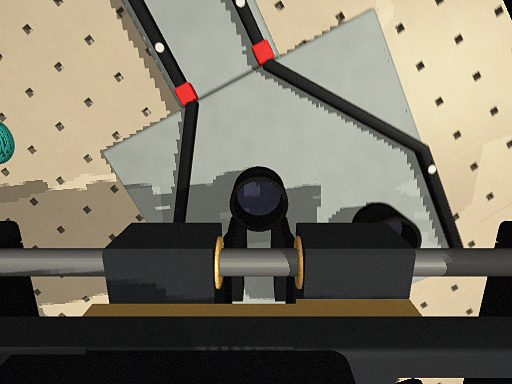

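```bash
python3 - <<'E'
from h import *
f=grab('wrist');p=pose()[0];print(p.round(2))
q=tr(ray(f,258.8,198,44));dx=q-p[:2];c,s=math.cos(p[3]),math.sin(p[3]);fw=dx@[c,s];print('tube',q.round(1),'fwd',fw,'left',dx@[-s,c])
print([ (tr(ray(f,*a[0],26)).round(1)) for a in reds(f)])
c0=q
pts=np.vstack([[c0],bez(c0+2*np.array([c,s]),(-36,0),(-8,0)),[(3,0)],[(20,0)]])
pushplan(pts,off=22,z=30)
E
```

```text
[-81.23  24.17  29.57  -0.46]
tube [-57.1  10.9] fwd 27.47341423302896 left -1.2217826581899025
[array([  6.2, -22.7]), array([ 6.1, 22.6])]
0 [-0.99, -0.04, 0.15] -0.014
1 [-0.44, -0.0, 0.11] -0.056
2 [-0.44, -0.0, 0.11] -0.054
3 [-0.44, -0.0, 0.1] -0.05
4 [-0.44, -0.0, 0.09] -0.047
5 [-0.44, -0.0, 0.09] -0.044
6 [-0.44, -0.0, 0.08] -0.041
7 [-0.44, -0.0, 0.07] -0.037
8 [-0.44, -0.0, 0.07] -0.036
9 [-0.44, -0.0, 0.07] -0.032
10 [-0.44, -0.0, 0.06] -0.031
11 [-0.43, -0.0, 0.03] -0.017
12 [-0.44, -0.0, 0.0] -0.0
13 [-0.44, -0.0, 0.0] -0.0
14 [-0.44, -0.0, 0.0] -0.0
15 [-0.44, -0.0, 0.0] -0.0
16 [-0.43, -0.0, 0.0] -0.0
17 [-0.44, -0.0, 0.0] -0.0
end TCP [-2.030e+00  1.000e-02  2.997e+01 -0.000e+00]
```

```bash
python3 - <<'E'
from h import *
t=np.load('tray.npz');np.savez('tray.npz',O=t['O']+0.9*t['d'],d=t['d'],l=t['l'])
p=pose()[0];c,s=math.cos(p[3]),math.sin(p[3])
c0=p[:2]+27*np.array([c,s]);print(c0)
pts=np.vstack([[c0],bez(c0+2*np.array([c,s]),(-36,0),(-12,0)),[(3,0)],[(22,0)]])
pushplan(pts,off=27,z=29.8)
E
```

```text
[-57.93047867  12.20043259]
0 [-0.43, -0.02, -0.06] 0.027
1 [-0.44, -0.0, 0.12] -0.049
2 [-0.43, -0.0, 0.12] -0.049
3 [-0.44, -0.0, 0.12] -0.05
4 [-0.43, -0.0, 0.13] -0.05
5 [-0.44, -0.0, 0.12] -0.05
6 [-0.43, -0.0, 0.12] -0.049
7 [-0.44, -0.0, 0.12] -0.048
8 [-0.43, -0.0, 0.12] -0.047
9 [-0.44, -0.0, 0.11] -0.045
10 [-0.43, -0.0, 0.1] -0.041
11 [-0.43, -0.0, 0.02] -0.008
12 [-0.44, -0.0, 0.0] -0.0
13 [-0.43, -0.0, 0.0] -0.0
14 [-0.43, -0.0, 0.0] -0.0
15 [-0.43, -0.0, 0.0] -0.0
16 [-0.43, -0.0, 0.0] -0.0
17 [-0.44, -0.0, 0.0] -0.0
18 [-0.43, -0.0, 0.0] -0.0
end TCP [-4.970e+00  1.000e-02  2.977e+01 -0.000e+00]
```

Run up to just before the gate, then look.

{"api": "arm_command", "payload": {"moves": [{"gripper":1.4,"travel":[-0.43,0,-0.06],"turn":[0,0.027,0]},{"gripper":1.4,"travel":[-0.44,0,0.12],"turn":[0,-0.049,0]},{"gripper":1.4,"travel":[-0.43,0,0.12],"turn":[0,-0.049,0]},{"gripper":1.4,"travel":[-0.44,0,0.12],"turn":[0,-0.05,0]},{"gripper":1.4,"travel":[-0.43,0,0.13],"turn":[0,-0.05,0]},{"gripper":1.4,"travel":[-0.44,0,0.12],"turn":[0,-0.05,0]},{"gripper":1.4,"travel":[-0.43,0,0.12],"turn":[0,-0.049,0]},{"gripper":1.4,"travel":[-0.44,0,0.12],"turn":[0,-0.048,0]},{"gripper":1.4,"travel":[-0.43,0,0.12],"turn":[0,-0.047,0]},{"gripper":1.4,"travel":[-0.44,0,0.11],"turn":[0,-0.045,0]}]}}

```text
time_s: 7.5
position: [420.8, 210.2, 29.5]
tool_rot: [-0.572, 0.572, -0.416, 0.416]
contact_force: [0.3, 0.1, 0.8]
gripper_width: 13.7
```

```bash
python3 - <<'E'
from h import *
f=grab('wrist','w4');p,s=pose();print(p.round(2),s['contact_force'])
print([ (tr(ray(f,*a[0],26)).round(1)) for a in reds(f)])
c=f['color'][60:260,170:350];cv2.imwrite('pics/crop5.png',cv2.resize(c[:,:,::-1],None,fx=3,fy=3,interpolation=cv2.INTER_CUBIC))
E
```

```text
[-43.58   1.51  29.56  -0.05] [-0.26997653  0.65248907 -0.34202638]
[array([  6.3, -22.5]), array([ 6. , 23.2])]
```

View pics/crop5.png

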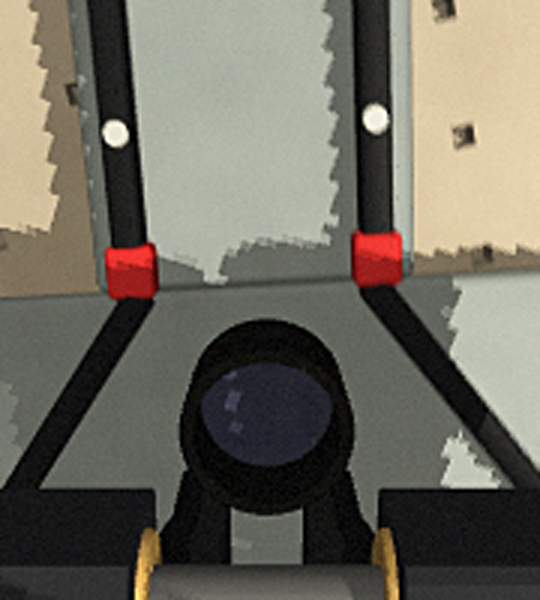

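```bash
python3 - <<'E'
from h import *
f=grab('wrist');p,s=pose();print(p.round(2))
q=tr(ray(f,259,202.3,44));dx=q-p[:2];c,s=math.cos(p[3]),math.sin(p[3]);print('tube',q.round(1),'fwd',dx@[c,s],'left',dx@[-s,c])
print([tr(ray(f,170+u/3,60+v/3,26)).round(1) for u,v in [(157,298),(355,285)]])
pts=[q,(-10,-.0),(3,0),(22,0)]
pushplan(pts,off=25,z=29.8)
E
```

```text
[-43.82   1.61  29.53  -0.05]
tube [-19.2  -1.2] fwd 24.696716797794135 left -1.5260836609745312
[array([ 1. , 18.3]), array([  1.7, -18.5])]
0 [-0.41, -0.03, 0.51] -0.174
1 [-0.42, 0.0, -0.07] 0.03
2 [-0.42, 0.0, -0.21] 0.094
3 [-0.41, 0.0, 0.0] 0.0
4 [-0.42, 0.0, 0.0] 0.0
5 [-0.41, 0.0, 0.0] 0.0
6 [-0.41, 0.0, 0.0] 0.0
7 [-0.42, 0.0, 0.0] 0.0
8 [-0.41, 0.0, 0.0] 0.0
9 [-0.41, 0.0, 0.0] 0.0
end TCP [-3.020e+00  1.000e-02  2.983e+01  0.000e+00]
```

{"api": "arm_command", "payload": {"moves": [{"gripper":1.4,"travel":[-0.42,0,-0.02],"turn":[0,-0.025,0]},{"gripper":1.4,"travel":[-0.42,0,-0.01],"turn":[0,-0.025,0]},{"gripper":1.4,"travel":[-0.42,0,0],"turn":[0,0,0]},{"gripper":1.4,"travel":[-0.42,0,0],"turn":[0,0,0]},{"gripper":1.4,"travel":[-0.42,0,0],"turn":[0,0,0]},{"gripper":1.4,"travel":[-0.42,0,0],"turn":[0,0,0]},{"gripper":1.4,"travel":[-0.42,0,0],"turn":[0,0,0]},{"gripper":1.4,"travel":[-0.42,0,0],"turn":[0,0,0]},{"gripper":1.4,"travel":[-0.42,0,0],"turn":[0,0,0]},{"gripper":1.4,"travel":[-0.42,0,0],"turn":[0,0,0]}]}}

```text
time_s: 8.85
position: [405.8, 249.5, 29.5]
tool_rot: [-0.582, 0.582, -0.402, 0.402]
contact_force: [0.1, -0.6, 0.6]
gripper_width: 13.7
```

```bash
python3 - <<'E'
from h import *
f=grab('wrist','w5');p,s=pose();print(p.round(2),s['contact_force'],s['torque'])
E
```

```text
[-1.57  1.68 29.57 -0.  ] [-0.62171582  0.26732335 -0.24164878] [-0.01438509 -0.1419032   0.00848378]
```

View pics/w5.png

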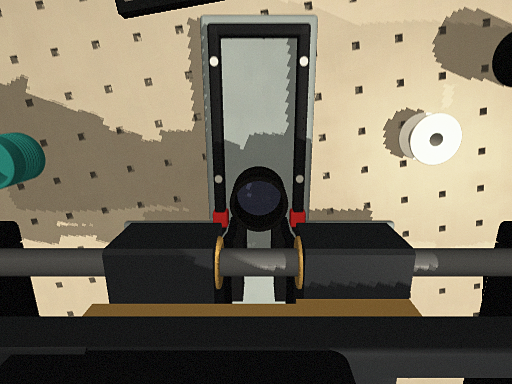

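```bash
python3 - <<'E'
from h import *
O,d,l=tray()
f=grab('scene','sc2')
D=f['depth'];K=np.array(f['camera_matrix']);R=Q(f['rotation'])
v,u=np.mgrid[0:384,0:512]
pc=np.stack([(u-K[0,2])/K[0,0]*D,(v-K[1,2])/K[1,1]*D,D],-1)@R.T+f['origin']
T=np.stack([(pc[...,:2]-O)@d,(pc[...,:2]-O)@l,pc[...,2]],-1)
m=(T[...,2]>80)&(T[...,2]<200)&(D>0)&(T[...,1]<-110)&(T[...,1]>-300)
for x in range(-260,20,20):
    mm=m&(abs(T[...,0]-x)<8)
    if mm.any(): print(x,T[...,1][mm].max().round(0))
E
```

```text
-260 -192.0
-240 -189.0
-220 -186.0
-200 -182.0
-180 -179.0
-160 -175.0
-140 -173.0
-120 -169.0
-100 -167.0
-80 -164.0
-60 -161.0
-40 -157.0
-20 -235.0
```

```bash
python3 - <<'E'
from h import *
plan([(-17,1.7,29.6,0,2),(-28,1.7,75,0,3),(-148.7,-55.6,75,.42,5),(-148.7,-55.6,29.8,.42,3)])
E
```

```text
[0.76, -0.0, -0.0] -0.0
[0.76, -0.0, -0.0] -0.0
[0.37, -1.51, -0.0] -0.0
[0.37, -1.52, -0.0] -0.0
[0.36, -1.51, -0.0] -0.0
[2.41, -0.0, 1.15] -0.084
[2.5, -0.0, 0.94] -0.084
[2.57, -0.0, 0.72] -0.084
[2.63, -0.0, 0.51] -0.084
[2.66, -0.0, 0.28] -0.084
[-0.0, 1.51, 0.0] -0.0
[-0.0, 1.5, 0.0] -0.0
[-0.0, 1.51, 0.0] -0.0
end [-148.75  -55.58   29.76    0.42]
```

{"api": "arm_command", "payload": {"moves": [{"gripper":1.4,"travel":[0.76,0,0],"turn":[0,0,0]},{"gripper":1.4,"travel":[0.76,0,0],"turn":[0,0,0]},{"gripper":1.4,"travel":[0.37,-1.51,0],"turn":[0,0,0]},{"gripper":1.4,"travel":[0.37,-1.52,0],"turn":[0,0,0]},{"gripper":1.4,"travel":[0.36,-1.51,0],"turn":[0,0,0]},{"gripper":1.2,"travel":[2.41,0,1.15],"turn":[0,-0.084,0]},{"gripper":1.2,"travel":[2.5,0,0.94],"turn":[0,-0.084,0]},{"gripper":1.2,"travel":[2.57,0,0.72],"turn":[0,-0.084,0]},{"gripper":1.2,"travel":[2.63,0,0.51],"turn":[0,-0.084,0]},{"gripper":1.2,"travel":[2.66,0,0.28],"turn":[0,-0.084,0]},{"gripper":1.2,"travel":[0,1.5,0],"turn":[0,0,0]},{"gripper":1.2,"travel":[0,1.5,0],"turn":[0,0,0]},{"gripper":1.2,"travel":[0,1.5,0],"turn":[0,0,0]},{"gripper":1.2,"travel":[0,0,0],"turn":[0,0,0]},{"gripper":1.2,"travel":[0,0,0],"turn":[0,0,0]}]}}

```text
time_s: 10.82
position: [511.4, 132.5, 29.9]
tool_rot: [-0.653, 0.653, -0.272, 0.271]
contact_force: [-0.2, -0.1, 1.1]
gripper_width: 12.2
```

```bash
python3 - <<'E'
from h import *
f=grab('wrist','w6');p,s=pose();print(p.round(2),s['contact_force'],s['gripper_width'])
E
```

```text
[-148.97  -55.86   30.3     0.42] [0.28424828 0.08207083 0.51849189] 12.151441667606315
```

View pics/w6.png

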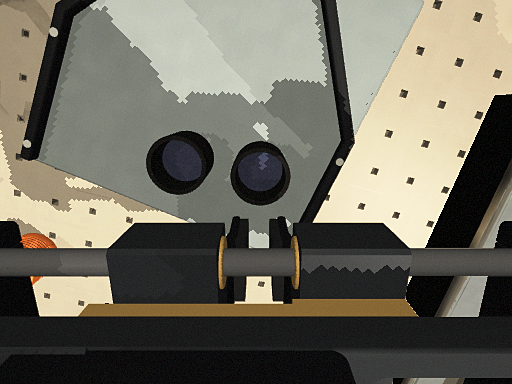

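```bash
cat >> h.py <<'E'
def cbez(P,n=80):
    t=np.linspace(0,1,n)[:,None];P=[np.array(p,float) for p in P]
    return (1-t)**3*P[0]+3*t*(1-t)**2*P[1]+3*t*t*(1-t)*P[2]+t**3*P[3]
def rel(f,p,u,v,z=44):
    q=tr(ray(f,u,v,z));dx=q-p[:2];c,s=math.cos(p[3]),math.sin(p[3]);print('tube',q.round(1),'fwd %.1f left %.1f'%(dx@[c,s],dx@[-s,c]));return q
E
python3 - <<'E'
from h import *
f=grab('wrist');p,s=pose()
rel(f,p,260,174);rel(f,p,182,161)
c0=np.array([-113.4,-41.4]);u=np.array([math.cos(.42),math.sin(.42)])
u2=u;b=np.array([0,1.4])
pts=np.vstack([[c0-9*u+b],[c0-2*u+b],cbez([c0+b,c0+b+25*u,(-40,1.4),(-12,1.4)])])
pushplan(pts,off=25,z=29.8)
E
```

```text
tube [-112.8  -41.9] fwd 38.9 left -1.9
tube [-122.6   -3.5] fwd 45.6 left 37.2
0 [-0.95, 0.07, -0.01] -0.0
1 [-0.45, 0.0, 0.01] -0.004
2 [-0.44, 0.0, 0.05] -0.022
3 [-0.44, 0.0, 0.04] -0.016
4 [-0.44, 0.0, 0.02] -0.01
5 [-0.44, 0.0, 0.01] -0.005
6 [-0.45, 0.0, 0.0] -0.002
7 [-0.44, 0.0, 0.0] -0.0
8 [-0.44, 0.0, 0.0] 0.001
9 [-0.44, 0.0, -0.01] 0.003
10 [-0.44, 0.0, -0.01] 0.005
11 [-0.44, 0.0, -0.01] 0.005
12 [-0.45, 0.0, -0.01] 0.007
13 [-0.44, 0.0, -0.02] 0.009
14 [-0.44, 0.0, -0.03] 0.009
15 [-0.44, 0.0, -0.02] 0.011
16 [-0.44, 0.0, -0.03] 0.013
17 [-0.44, 0.0, -0.04] 0.015
18 [-0.45, 0.0, -0.04] 0.018
19 [-0.44, 0.0, -0.04] 0.021
20 [-0.44, 0.0, -0.06] 0.024
21 [-0.44, 0.0, -0.07] 0.029
22 [-0.45, 0.0, -0.08] 0.036
23 [-0.44, 0.0, -0.1] 0.044
24 [-0.45, 0.0, -0.13] 0.056
25 [-0.45, 0.0, -0.17] 0.074
26 [-0.44, 0.0, -0.16] 0.073
end TCP [-3.703e+01  7.800e-01  2.980e+01  3.000e-02]
```

{"api": "arm_command", "payload": {"moves": [{"gripper":1.2,"travel":[-0.5,0.05,0.03],"turn":[0,0,0]},{"gripper":1.2,"travel":[-0.45,0,0.03],"turn":[0,0,0]},{"gripper":1.2,"travel":[-0.45,0,0],"turn":[0,0,0]},{"gripper":1.2,"travel":[-0.44,0,0.04],"turn":[0,-0.02,0]},{"gripper":1.2,"travel":[-0.44,0,0.04],"turn":[0,-0.016,0]},{"gripper":1.2,"travel":[-0.44,0,0.02],"turn":[0,-0.01,0]},{"gripper":1.2,"travel":[-0.44,0,0.01],"turn":[0,-0.005,0]},{"gripper":1.2,"travel":[-0.45,0,0],"turn":[0,0,0]},{"gripper":1.2,"travel":[-0.44,0,0],"turn":[0,0,0]},{"gripper":1.2,"travel":[-0.44,0,0],"turn":[0,0.001,0]},{"gripper":1.2,"travel":[-0.44,0,-0.01],"turn":[0,0.003,0]},{"gripper":1.2,"travel":[-0.44,0,-0.01],"turn":[0,0.005,0]},{"gripper":1.2,"travel":[-0.44,0,-0.01],"turn":[0,0.005,0]},{"gripper":1.2,"travel":[-0.45,0,-0.01],"turn":[0,0.007,0]},{"gripper":1.2,"travel":[-0.44,0,-0.02],"turn":[0,0.009,0]},{"gripper":1.2,"travel":[-0.44,0,-0.03],"turn":[0,0.009,0]}]}}

```text
time_s: 12.92
position: [460.1, 182.0, 29.4]
tool_rot: [-0.654, 0.654, -0.268, 0.268]
contact_force: [1.0, -0.2, 1.1]
gripper_width: 11.6
```

```bash
python3 - <<'E'
from h import *
f=grab('wrist','w7');p,s=pose();print(p.round(2),s['contact_force'],s['gripper_width'])
E
```

```text
[-83.91 -24.75  29.33   0.43] [-0.01683092  0.00385784  0.13674608] 11.92649385696063
```

View pics/w7.png

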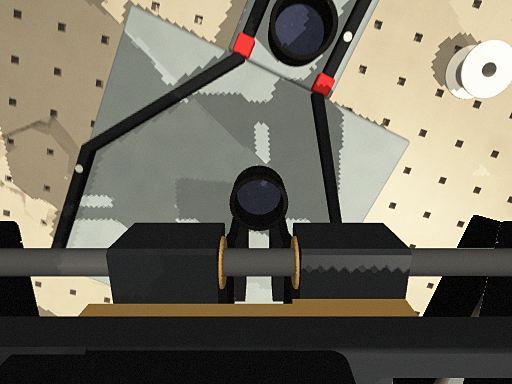

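```bash
python3 - <<'E'
from h import *
f=grab('wrist');p,s=pose();rel(f,p,259,201.5);rel(f,p,301,29)
u=np.array([math.cos(p[3]),math.sin(p[3])]);c0=p[:2]+25*u
pts=np.vstack([cbez([c0,c0+15*u,(-32,1.5),(-12,1.5)]),[(-2,1.5)]])
pushplan(pts,off=25,z=29.6)
E
```

```text
tube [-61.1 -15.9] fwd 24.6 left -1.5
tube [19.9  0.8] fwd 105.2 left -20.2
0 [-0.45, -0.03, 0.04] -0.019
1 [-0.44, 0.0, 0.01] -0.003
2 [-0.45, 0.0, -0.02] 0.009
3 [-0.44, 0.0, -0.05] 0.021
4 [-0.45, 0.0, -0.07] 0.03
5 [-0.45, 0.0, -0.09] 0.04
6 [-0.45, 0.0, -0.11] 0.047
7 [-0.45, 0.0, -0.12] 0.055
8 [-0.45, 0.0, -0.14] 0.061
9 [-0.45, 0.0, -0.15] 0.067
10 [-0.45, 0.0, -0.16] 0.069
11 [-0.45, 0.0, -0.12] 0.053
12 [-0.44, 0.0, -0.0] 0.001
13 [-0.45, 0.0, -0.0] 0.0
end TCP [-27.     1.48  29.63   0.  ]
```

{"api": "arm_command", "payload": {"moves": [{"gripper":1.2,"travel":[-0.45,0,0.04],"turn":[0,-0.019,0]},{"gripper":1.2,"travel":[-0.44,0,0.01],"turn":[0,-0.003,0]},{"gripper":1.2,"travel":[-0.45,0,-0.02],"turn":[0,0.009,0]},{"gripper":1.2,"travel":[-0.44,0,-0.05],"turn":[0,0.021,0]},{"gripper":1.2,"travel":[-0.45,0,-0.07],"turn":[0,0.03,0]},{"gripper":1.2,"travel":[-0.45,0,-0.09],"turn":[0,0.04,0]},{"gripper":1.2,"travel":[-0.45,0,-0.11],"turn":[0,0.047,0]},{"gripper":1.2,"travel":[-0.45,0,-0.12],"turn":[0,0.055,0]},{"gripper":1.2,"travel":[-0.45,0,-0.14],"turn":[0,0.061,0]},{"gripper":1.2,"travel":[-0.45,0,-0.15],"turn":[0,0.067,0]},{"gripper":1.2,"travel":[-0.45,0,-0.16],"turn":[0,0.069,0]}]}}

```text
time_s: 14.4
position: [421.1, 214.0, 29.4]
tool_rot: [-0.592, 0.592, -0.387, 0.387]
contact_force: [0.4, -0.5, -0.5]
gripper_width: 12.0
```

```bash
python3 - <<'E'
from h import *
f=grab('wrist','w8');p,s=pose();print(p.round(2),s['contact_force'],s['gripper_width'])
c=f['color'][60:260,170:350];cv2.imwrite('pics/crop6.png',cv2.resize(c[:,:,::-1],None,fx=3,fy=3,interpolation=cv2.INTER_CUBIC))
E
```

```text
[-40.11   0.24  29.33   0.05] [-0.50620799  0.44183885  0.37748868] 12.057322575505152
```

View pics/crop6.png

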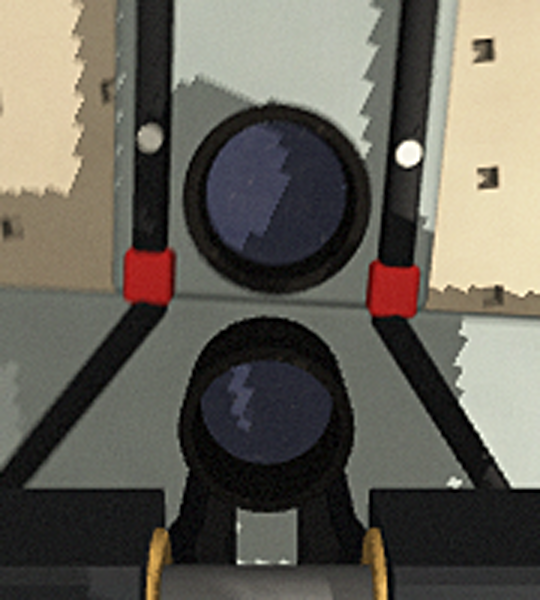

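{"api": "arm_command", "payload": {"moves": [{"gripper":1.2,"travel":[-0.42,0,-0.09],"turn":[0,0.025,0]},{"gripper":1.2,"travel":[-0.42,0,-0.07],"turn":[0,0.025,0]},{"gripper":1.2,"travel":[-0.42,0,0],"turn":[0,0,0]},{"gripper":1.2,"travel":[-0.42,0,0],"turn":[0,0,0]},{"gripper":1.2,"travel":[-0.42,0,0],"turn":[0,0,0]},{"gripper":1.2,"travel":[-0.42,0,0],"turn":[0,0,0]},{"gripper":1.2,"travel":[-0.42,0,0],"turn":[0,0,0]},{"gripper":1.2,"travel":[-0.42,0,0],"turn":[0,0,0]},{"gripper":1.2,"travel":[-0.42,0,0],"turn":[0,0,0]}]}}

```text
time_s: 15.58
position: [406.1, 248.7, 29.4]
tool_rot: [-0.583, 0.583, -0.4, 0.4]
contact_force: [-0.4, -0.1, -0.6]
gripper_width: 11.8
```

```bash
python3 - <<'E'
from h import *
f=grab('wrist','w9');p,s=pose();print(p.round(2),s['contact_force'],s['gripper_width'])
E
```

```text
[-2.38  1.74 29.46  0.  ] [0.51488461 0.00265054 0.69405226] 12.214626903932562
```

View pics/w9.png

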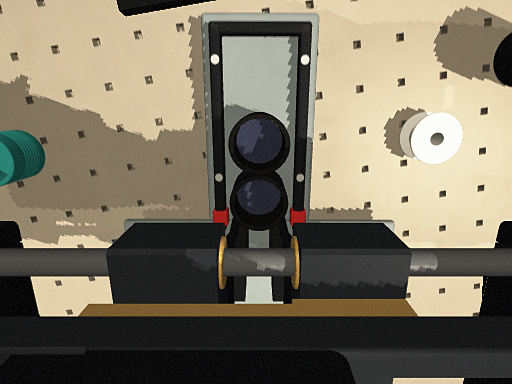

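```bash
python3 - <<'E'
from h import *
plan([(-18,1.7,29.6,0,2),(-30,1.7,75,0,3),(-165,0,75,0,5),(-165,0,29.8,0,3)])
E
```

```text
[0.78, -0.01, -0.0] 0.002
[0.78, -0.0, -0.0] 0.003
[0.4, -1.51, -0.0] -0.0
[0.4, -1.52, -0.0] -0.0
[0.4, -1.51, -0.0] -0.0
[2.7, -0.0, 0.04] -0.0
[2.7, -0.0, 0.03] -0.0
[2.7, -0.0, 0.04] -0.0
[2.7, -0.0, 0.03] -0.0
[2.7, -0.0, 0.04] -0.0
[0.0, 1.51, -0.0] -0.0
[0.0, 1.5, -0.0] -0.0
[0.0, 1.51, -0.0] -0.0
end [-1.6498e+02 -5.0000e-02  2.9760e+01 -0.0000e+00]
```

{"api": "arm_command", "payload": {"moves": [{"gripper":1.2,"travel":[0.78,0,0],"turn":[0,0,0]},{"gripper":1.2,"travel":[0.78,0,0],"turn":[0,0,0]},{"gripper":1.2,"travel":[0.4,-1.51,0],"turn":[0,0,0]},{"gripper":1.2,"travel":[0.4,-1.52,0],"turn":[0,0,0]},{"gripper":1.4,"travel":[0.4,-1.51,0],"turn":[0,0,0]},{"gripper":1.4,"travel":[2.7,0,0.04],"turn":[0,0,0]},{"gripper":1.4,"travel":[2.7,0,0.03],"turn":[0,0,0]},{"gripper":1.4,"travel":[2.7,0,0.04],"turn":[0,0,0]},{"gripper":1.4,"travel":[2.7,0,0.03],"turn":[0,0,0]},{"gripper":1.4,"travel":[2.7,0,0.04],"turn":[0,0,0]},{"gripper":1.4,"travel":[0,1.5,0],"turn":[0,0,0]},{"gripper":1.4,"travel":[0,1.5,0],"turn":[0,0,0]},{"gripper":1.4,"travel":[0,1.5,0],"turn":[0,0,0]},{"gripper":1.4,"travel":[0,0,0],"turn":[0,0,0]},{"gripper":1.4,"travel":[0,0,0],"turn":[0,0,0]}]}}

```text
time_s: 17.5
position: [466.1, 97.7, 29.7]
tool_rot: [-0.583, 0.583, -0.4, 0.4]
contact_force: [-0.9, 0.3, 0.9]
gripper_width: 14.1
```

```bash
python3 - <<'E'
from h import *
f=grab('wrist','w10');p,s=pose();print(p.round(2),s['contact_force'],s['gripper_width'])
E
```

```text
[-1.6543e+02 -1.1500e+00  3.0100e+01  1.0000e-02] [ 0.74594437 -0.7692515   0.82015465] 14.027543270425646
```

View pics/w10.png

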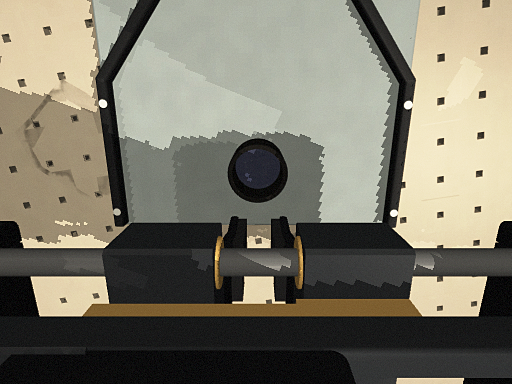

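{"api": "arm_command", "payload": {"moves": [{"gripper":1.4,"travel":[-0.5,0,-0.02],"turn":[0,0,0]},{"gripper":1.4,"travel":[-0.5,0,-0.02],"turn":[0,0,0]},{"gripper":1.4,"travel":[-0.5,0,-0.01],"turn":[0,0,0]},{"gripper":1.4,"travel":[-0.5,0,-0.01],"turn":[0,0,0]},{"gripper":1.4,"travel":[-0.5,0,-0.01],"turn":[0,0,0]},{"gripper":1.4,"travel":[-0.5,0,-0.01],"turn":[0,0,0]},{"gripper":1.4,"travel":[-0.5,0,-0.01],"turn":[0,0,0]},{"gripper":1.4,"travel":[-0.5,0,-0.01],"turn":[0,0,0]},{"gripper":1.4,"travel":[-0.5,0,-0.01],"turn":[0,0,0]},{"gripper":1.4,"travel":[-0.5,0,-0.01],"turn":[0,0,0]},{"gripper":1.4,"travel":[-0.5,0,-0.01],"turn":[0,0,0]},{"gripper":1.4,"travel":[-0.5,0,-0.01],"turn":[0,0,0]},{"gripper":1.4,"travel":[-0.5,0,-0.01],"turn":[0,0,0]},{"gripper":1.4,"travel":[-0.5,0,-0.01],"turn":[0,0,0]},{"gripper":1.4,"travel":[-0.5,0,-0.01],"turn":[0,0,0]},{"gripper":1.4,"travel":[-0.5,0,-0.01],"turn":[0,0,0]},{"gripper":1.4,"travel":[-0.5,0,-0.01],"turn":[0,0,0]},{"gripper":1.4,"travel":[-0.5,0,-0.01],"turn":[0,0,0]},{"gripper":1.4,"travel":[-0.5,0,-0.01],"turn":[0,0,0]},{"gripper":1.4,"travel":[-0.5,0,-0.01],"turn":[0,0,0]}]}}

```text
time_s: 20.05
position: [428.1, 190.2, 29.8]
tool_rot: [0.583, -0.583, 0.4, -0.4]
contact_force: [-0.5, -0.3, 0.1]
gripper_width: 13.8
```

```bash
python3 - <<'E'
from h import *
f=grab('wrist','w11');p,s=pose();print(p.round(2),s['contact_force'],s['gripper_width'])
E
```

```text
[-64.86   1.98  29.77   0.  ] [-0.29482733 -0.61066192 -0.34966677] 14.191165505668438
```

View pics/w11.png

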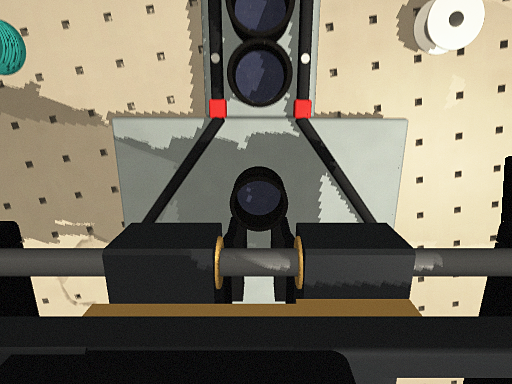

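{"api": "arm_command", "payload": {"moves": [{"gripper":1.4,"travel":[-0.45,0,0],"turn":[0,0,0]},{"gripper":1.4,"travel":[-0.45,0,0],"turn":[0,0,0]},{"gripper":1.4,"travel":[-0.45,0,0],"turn":[0,0,0]},{"gripper":1.4,"travel":[-0.45,0,0],"turn":[0,0,0]},{"gripper":1.4,"travel":[-0.45,0,0],"turn":[0,0,0]},{"gripper":1.4,"travel":[-0.45,0,0],"turn":[0,0,0]},{"gripper":1.4,"travel":[-0.45,0,0],"turn":[0,0,0]},{"gripper":1.4,"travel":[-0.45,0,0],"turn":[0,0,0]},{"gripper":1.4,"travel":[-0.45,0,0],"turn":[0,0,0]},{"gripper":1.4,"travel":[-0.45,0,0],"turn":[0,0,0]},{"gripper":1.4,"travel":[-0.45,0,0],"turn":[0,0,0]},{"gripper":1.4,"travel":[-0.3,0,0],"turn":[0,0,0]},{"gripper":1.4,"travel":[-0.3,0,0],"turn":[0,0,0]},{"gripper":1.4,"travel":[-0.3,0,0],"turn":[0,0,0]},{"gripper":1.4,"travel":[-0.3,0,0],"turn":[0,0,0]}]}}

```text
time_s: 21.98
position: [406.2, 247.4, 29.9]
tool_rot: [0.583, -0.583, 0.4, -0.4]
contact_force: [-0.1, -1.0, -0.2]
gripper_width: 13.9
```

```bash
python3 - <<'E'
from h import *
f=grab('wrist','w12');p,s=pose();print(p.round(2),s['contact_force'],s['gripper_width'])
c=f['color'][10:240,190:330];cv2.imwrite('pics/crop7.png',cv2.resize(c[:,:,::-1],None,fx=2.6,fy=2.6,interpolation=cv2.INTER_CUBIC))
E
```

```text
[-3.71  2.16 29.84  0.  ] [-0.62923191  0.04124201 -0.76565643] 14.19564657721058
```

View pics/crop7.png

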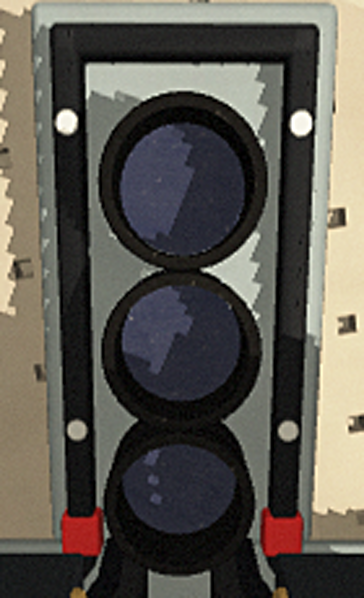

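```bash
python3 - <<'E'
from h import *
f=grab('wrist');p,s=pose();print(p.round(2))
P=lambda u,v:(190+u/2.6,10+v/2.6)
a=rel(f,p,*P(183,181.5));b=rel(f,p,*P(182,351));c=rel(f,p,*P(180,500))
print('stop',tr(ray(f,*P(183,62),26)),tr(ray(f,*P(183,62),18)),'front gate',[tr(ray(f,*x[0],26)) for x in reds(f)])
E
```

```text
[-3.81  2.18 29.83  0.  ]
tube [80.5  0.4] fwd 84.3 left -2.2
tube [50.3  0.4] fwd 54.1 left -2.0
tube [20.6  0.6] fwd 24.4 left -1.7
stop [103.64011153   0.423972  ] [105.2747727    0.38051562] front gate [array([ 6.10784267, 23.19024372]), array([  6.11464453, -22.45673273])]
```

{"api": "arm_command", "payload": {"moves": [{"gripper":1.4,"travel":[-0.2,0,0.02],"turn":[0,0,0]},{"gripper":1.4,"travel":[-0.2,0,0.02],"turn":[0,0,0]},{"gripper":1.4,"travel":[-0.15,0,0],"turn":[0,0,0]},{"gripper":1.4,"travel":[-0.15,0,0],"turn":[0,0,0]},{"gripper":1.4,"travel":[0,0,0],"turn":[0,0,0]},{"gripper":1.4,"travel":[0,0,0],"turn":[0,0,0]}]}}

```text
time_s: 22.82
position: [404.0, 254.0, 29.9]
tool_rot: [0.583, -0.583, 0.4, -0.4]
contact_force: [-0.5, -0.9, 0.2]
gripper_width: 13.7
```

```bash
python3 - <<'E'
from h import *
f=grab('wrist','w13');p,s=pose();print(p.round(2),s['contact_force'],s['gripper_width'])
c=f['color'][10:240,190:330];cv2.imwrite('pics/crop8.png',cv2.resize(c[:,:,::-1],None,fx=2.6,fy=2.6,interpolation=cv2.INTER_CUBIC))
E
```

```text
[ 2.91  1.76 29.84  0.  ] [-0.14305979  0.02358167 -0.84713468] 13.991015071818623
```

View pics/crop8.png

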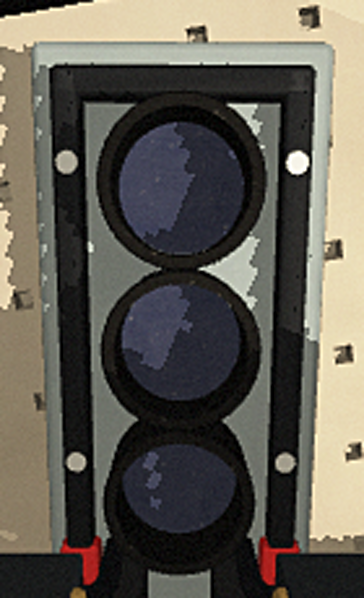

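{"api": "arm_command", "payload": {"moves": [{"gripper":1.4,"travel":[0.5,0,0],"turn":[0,0,0]},{"gripper":1.4,"travel":[1.5,0,0],"turn":[0,0,0]},{"gripper":1.4,"travel":[2.0,-1.5,0],"turn":[0,0,0]},{"gripper":1.4,"travel":[2.0,-3.0,0],"turn":[0,0,0]},{"gripper":1.4,"travel":[2.0,-3.0,0],"turn":[0,0,0]},{"gripper":1.4,"travel":[0,-3.0,0],"turn":[0,0,0]},{"gripper":1.4,"travel":[0,0,0],"turn":[0,0,0]},{"gripper":1.4,"travel":[0,0,0],"turn":[0,0,0]}]}}

```text
time_s: 23.88
position: [432.4, 178.6, 134.1]
tool_rot: [-0.583, 0.583, -0.401, 0.4]
contact_force: [-0.7, -0.3, -0.3]
gripper_width: 14.1
```

```bash
python3 - <<'E'
from h import *
f=grab('wrist','w14');p,s=pose();print(p.round(2),s['contact_force'])
c=f['color'][0:230,170:350];cv2.imwrite('pics/crop9.png',cv2.resize(c[:,:,::-1],None,fx=2.6,fy=2.6,interpolation=cv2.INTER_CUBIC))
print([x[0]+tr(ray(f,*x[0],26)).round(1).tolist() for x in reds(f)])
f=grab('scene');c=f['color'][165:265,225:415];cv2.imwrite('pics/crop10.png',cv2.resize(c[:,:,::-1],None,fx=4,fy=4,interpolation=cv2.INTER_CUBIC))
E
```

```text
[-77.37   2.35 133.62   0.  ] [-0.12644423  0.65045805  0.36769454]
[[232.5, 92.2, 5.4, 23.3], [286.0, 92.3, 5.5, -22.6]]
```

View pics/crop9.png

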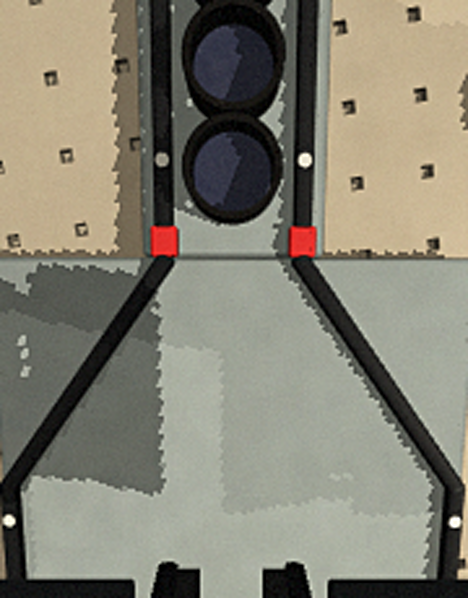

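View pics/crop10.png

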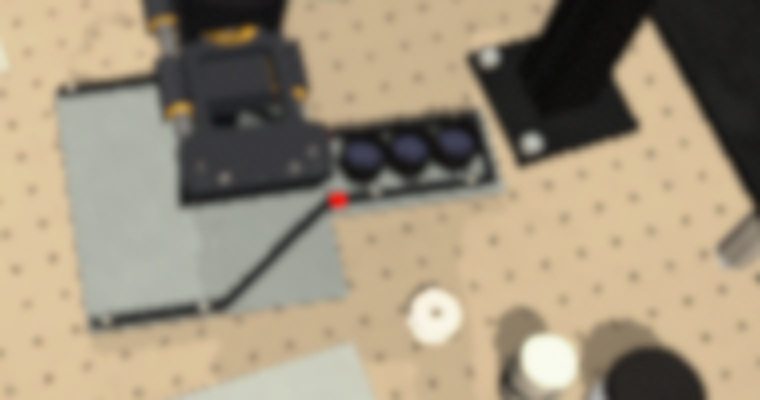

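```bash
python3 - <<'E'
from h import *
f=grab('wrist');p,s=pose();P=lambda u,v:(170+u/2.6,v/2.6)
rel(f,p,*P(232,170));rel(f,p,*P(233,62))
for z in(18,44):print('rear',z,tr(ray(f,*P(232,224),z)))
print('cheek front/back',[tr(ray(f,*P(163,v),26)).round(1).tolist() for v in(257,227)])
f=grab('side');c=f['color'][150:230,190:310];cv2.imwrite('pics/crop11.png',cv2.resize(c[:,:,::-1],None,fx=6,fy=6,interpolation=cv2.INTER_CUBIC))
E
```

```text
tube [25.3  1.3] fwd 102.4 left -1.6
tube [54.5  1.1] fwd 131.6 left -1.9
rear 18 [11.26976856  1.18850952]
rear 44 [9.86040264 1.19490719]
cheek front/back [[0.4, 24.0], [9.8, 23.8]]
```

View pics/crop11.png

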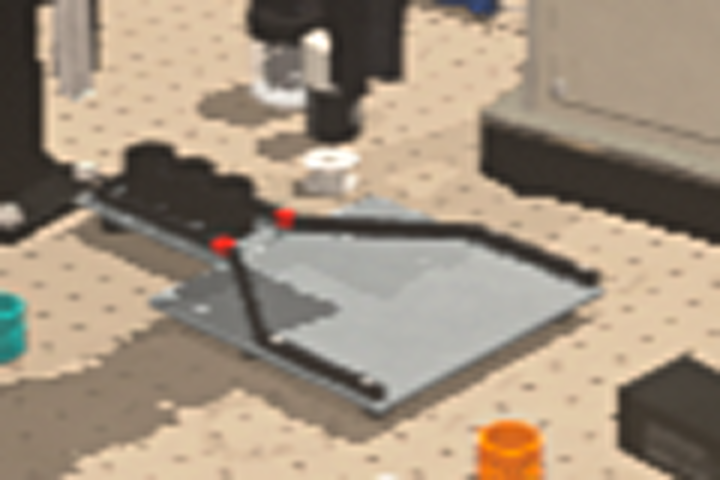

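{"api": "arm_command", "payload": {"moves": [{"gripper":1.4,"travel":[0,3.0,0.03],"turn":[0,0,0]},{"gripper":1.4,"travel":[-2.0,3.0,0],"turn":[0,0,0]},{"gripper":1.4,"travel":[-2.0,3.0,0],"turn":[0,0,0]},{"gripper":1.4,"travel":[-2.0,1.5,0],"turn":[0,0,0]},{"gripper":1.4,"travel":[-1.0,0,0],"turn":[0,0,0]},{"gripper":1.4,"travel":[-0.5,0,0],"turn":[0,0,0]},{"gripper":1.4,"travel":[-0.3,0,0],"turn":[0,0,0]},{"gripper":1.4,"travel":[-0.2,0,0],"turn":[0,0,0]},{"gripper":1.4,"travel":[-0.1,0,0],"turn":[0,0,0]},{"gripper":1.4,"travel":[0,0,0],"turn":[0,0,0]},{"gripper":1.4,"travel":[0,0,0],"turn":[0,0,0]}]}}

```text
time_s: 25.45
position: [404.2, 254.8, 29.9]
tool_rot: [0.583, -0.583, 0.4, -0.4]
contact_force: [1.2, -1.2, 0.6]
gripper_width: 13.9
```

```bash
python3 - <<'E'
from h import *
f=grab('wrist','w15');p,s=pose();print(p.round(2),s['contact_force'])
c=f['color'][10:240,190:330];cv2.imwrite('pics/crop12.png',cv2.resize(c[:,:,::-1],None,fx=2.6,fy=2.6,interpolation=cv2.INTER_CUBIC))
E
```

```text
[ 3.64  1.42 29.87  0.  ] [ 0.34429869 -1.09220891  0.23487376]
```

View pics/crop12.png

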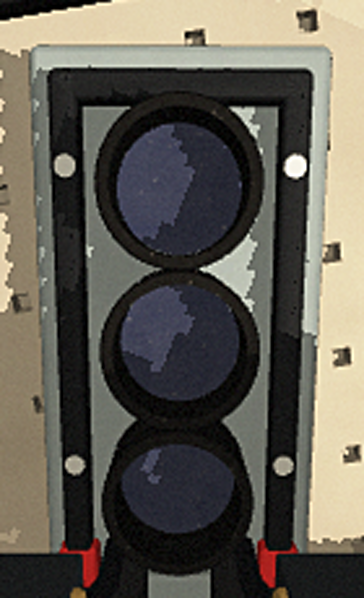

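{"api": "arm_command", "payload": {"moves": [{"gripper":1.4,"travel":[-0.05,0,0],"turn":[0,0,0]},{"gripper":1.4,"travel":[-0.05,0,0],"turn":[0,0,0]},{"gripper":1.4,"travel":[0,0,0],"turn":[0,0,0]}]}}

```text
time_s: 25.88
position: [403.6, 256.0, 29.9]
tool_rot: [0.583, -0.583, 0.4, -0.4]
contact_force: [0.6, -1.6, 0.3]
gripper_width: 14.0
```

```bash
python3 - <<'E'
from h import *
p,s=pose();print(p.round(2),s['contact_force'],s['torque']);p,s=pose();print(p.round(2),s['contact_force'])
f=grab('wrist');rel(f,p,190+181/2.6,10+181/2.6);print(tr(ray(f,190+183/2.6,10+105/2.6,26)))
E
```

```text
[ 4.87  1.45 29.86  0.  ] [ 0.57111962 -1.59348563  0.32401595] [-0.24236463 -0.20702738 -0.01977363]
[ 4.87  1.45 29.86  0.  ] [ 0.57111962 -1.59348563  0.32401595]
tube [89.2  0.1] fwd 84.3 left -1.7
[104.5511036   -0.29008855]
```

{"api": "arm_command", "payload": {"moves": [{"gripper":1.4,"travel":[0.5,0,0],"turn":[0,0,0]},{"gripper":1.4,"travel":[1.5,0,0],"turn":[0,0,0]},{"gripper":1.4,"travel":[2.0,-1.5,0],"turn":[0,0,0]},{"gripper":1.4,"travel":[2.0,-3.0,0],"turn":[0,0,0]},{"gripper":1.4,"travel":[1.0,-3.0,0],"turn":[0,0,0]},{"gripper":1.4,"travel":[0,-3.0,0],"turn":[0,0,0]},{"gripper":1.4,"travel":[0,0,0],"turn":[0,0,0]},{"gripper":1.4,"travel":[0,0,0],"turn":[0,0,0]}]}}

```text
time_s: 26.92
position: [428.4, 190.0, 134.1]
tool_rot: [-0.583, 0.583, -0.401, 0.4]
contact_force: [-0.7, 0.1, -0.8]
gripper_width: 14.0
```

```bash
python3 - <<'E'
from h import *
f=grab('wrist','w16');p,s=pose();print(p.round(2),s['contact_force'])
c=f['color'][0:230,170:350];cv2.imwrite('pics/crop13.png',cv2.resize(c[:,:,::-1],None,fx=2.6,fy=2.6,interpolation=cv2.INTER_CUBIC))
E
```

```text
[-65.41   2.11 133.59   0.  ] [ 0.26126432  0.00666742 -0.76443387]
```

View pics/crop13.png

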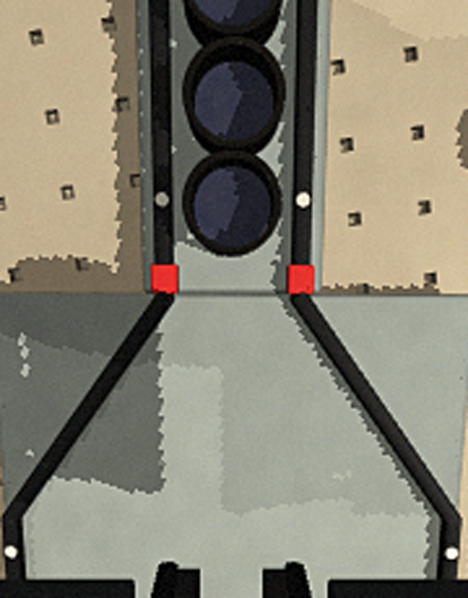

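```bash
python3 - <<'E'
from h import *
f=grab('wrist');p,s=pose();P=lambda u,v:(170+u/2.6,v/2.6)
rel(f,p,*P(232,204))
for z in(18,44):print('rear',z,tr(ray(f,*P(232,256),z)))
print('cheek front/back',[tr(ray(f,*P(163,v),26)).round(1).tolist() for v in(294,264)])
print(r.job_done())
E
```

```text
tube [27.4  0.8] fwd 92.7 left -1.8
rear 18 [12.73240892  0.68498651]
rear 44 [12.29444177  0.70874895]
cheek front/back [[0.3, 23.8], [10.0, 23.6]]
the job is handed in; nothing more can be done
None
```

All three black tubes are standing single file in the slot behind the red gate, and I have handed the job in at about 27 s. I slid them in one at a time, near-side tube first, then far-side, then the middle one. I used slightly opened fingertips held just over the rails, and the force readings I took stayed under about 2 N.

- **Last tube:** after the first push its rear edge measured about level with the back of the cheeks. I went back and nudged the row about 2 mm further. Its rear edge now measures about 12 mm past the gate face, some 2 mm clear of the 10 mm cheeks.
- **Front tube:** it measures at or within about half a millimetre of the stop.
- **Bystanders:** I kept clear of the loose things round the tray and the look-alikes. They looked undisturbed in the pictures I took, but I did not measure their positions again at the end.
- **Disagreement in the measurements:** the wrist camera and the arm's own position reading differed by about 1.5 mm sideways and 1 mm along the tray. I allowed for this by judging tube positions against the gate in the same picture.

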